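Press the lid into a sharps bin, square

TASK

Set the loose ring-shaped lid, skirt down, in the mouth of the sharps bin and let go of it. Then press it home with the closed fingertips, gently, a few millimetres at a time on opposite sides around its flange so that it goes in square and never cocks, until the flange sits flush on the bin's rim all the way round, and prove the fit with a steady push of about 20 N on the flange for half a second (over 35 N cracks it). Leave the bottle, the jar and the swab box where they stand.

Things in the scene. Friction and masses are not known exactly. Their poses are not given: they have to be found in the camera images.
- lid_center (a point): The loose press-in lid: a red plastic ring, 120 g, 27 mm high, lying skirt down on the counter, with a 92 mm round opening right through it. Pinch it from above across its flange, one finger in the opening. Point: on the ring's axis, half-way up, 13.5 mm above the skirt's lower edge and 8.5 mm below the flange's underside; z is the ring's axis, up.
- lid_top (a point): Centre of the lid's top face, 13.5 mm above its centre; z up. Top: a flat flange 136 mm across, 5 mm thick, 22 mm wide (radius 46 to 68 mm); nothing to press in the middle. Skirt: 22 mm deep, 113 mm across under the flange, 110 mm 10 mm above its lower edge, 104 mm at that edge. Brittle: on its way in, a press or squeeze over 35 N cracks it, and leaning over 5 degrees cocks it.
- bin_mouth (a point): Centre of the mouth of the red sharps bin, level with its rim, 120 mm above the counter; z up. The bin is fixed in a wire holder on a 150 mm square plate. Rim 117 mm inside and 128 mm outside. When the lid's flange is down on the rim, the pressing force rises steeply; the lid stays down when let go.
- bin_catches (a point): Centre of a ring of eight sprung catches inside the mouth, 4.5 mm below the rim, tips on a 107 mm circle; z up. A lid set in the mouth rests on them, its flange 10 to 14 mm above the rim; from there it grips by friction: pressing one point of the flange takes 4 to 15 N, that side goes down and the opposite side stays or rises slightly.
- flask: Bystander: clear infusion bottle, 68 mm diameter, 170 mm high; origin at the centre of its underside.
- jar: Bystander: amber jar, 52 mm diameter, 75 mm high; origin at the centre of its underside.
- swabbox: Bystander: paper swab box, 80 (its x) x 110 x 60 mm; origin at the centre of its underside.
Not all that is in view belongs to the job. Of the things that look like the part that bears bin_mouth, the smallest one is meant.

How it is judged:
By the outcome, as a careful person would: the job done as asked, in the order asked, and still so for the second after the job is handed in, with the robot touching nothing.
It also fails if it takes over 72 s, if anything falls off the work surface, if the arm or the gripper's body presses on something with over 40 N, if the wrist force passes 120 N, or if a joint passes its speed limit or range.

ROBOT

A 6-joint arm with a two-finger parallel gripper is mounted at the origin on the work surface. World frame = base frame: x ahead of the robot, y to its left, z up, the work surface at z = 0. Lengths are in m, angles in degrees, forces in N, time in s.
With the tool pointing down it reaches from about 0.3 to 0.75 m from the base axis. Payload 8.5 kg.
Tool frame: the origin (TCP) lies on the centre line of the jaws, within the pads' length; the fingertips stand 19 mm ahead of it and the grasp point (between the pads) is the TCP; z points along the fingers, x is the direction in which the jaws open and shut, and the axes are right-handed (so a half turn about z gives the same grasp; the last joint's range is limited). The gripper opens to 85 mm and grips with 20 to 120 N. Pads are 22 mm wide; open, the fingers measure 114 mm over their backs; the gripper's body (76 mm by 85 mm) begins 54 mm behind the grasp point. The pads swing forward as they close: fully open they stand 13 mm farther back than shut.
Start: joints at [59.112, 21.807, 74.336, -0, 83.858, -12.336], TCP at [0.175, 0.521, 0.25] pointing down, gripper open.
Joint ranges: [-178.18, 178.18], [-50.72, 133.34], [12.68, 142.11], [-81.47, 261.47], [9.98, 163.14], [-165.26, 165.26]. Speed limits (degrees/s): [136.94, 136.94, 180, 180, 180, 180].

INTERFACE

Orientations are given as a 3x3 rotation matrix whose columns are the frame's x, y, z axes.
In Python, from rig import env, cams, order gives the robot as it stands.
- The arm moves only by the tool step_arm, never from a script. Its argument "steps" is a list of rows, each an object with "xyz": the shift along the tool's x, y, z normalised to -1 to 1, where 1 is 0.04 m, a list of three; "turn": the turn, a rotation vector about the tool's x, y, z normalised to -1 to 1, where 1 is 0.08 rad, a list of three; "gripper": the gripper command: -1 is shut, 1 is fully open, values between are in proportion. A call has 1 to 20 rows; each row shifts and turns the commanded pose from where the row before left it, along the tool's axes as they then stand; what a row does not reach is not made up. A row lasts 1/12 s, in which the tool goes at most 41.7 mm and 7.16 degrees, less where a joint would pass 70% of its speed; a pose out of reach is approached as far as the arm can. A call with a number of a shift or a turn outside -1 to 1 is refused whole. A call with a gripper value outside its range is refused whole. The fingers move at their own pace and stop on an object; "squeeze" is the grip in N (left out, the last holds). Time passes only in rows, so rows that do not move let the fingers close. It gives the time, the measured TCP pose, the force and the opening at its end, in the units of the state.
- env.observe(): the state, without advancing time (a new reading comes with each control period).
- cams.get_image(name): name is "side" or "top"; returns (picture, depth): 480x640x3 uint8, red, green, blue; 480x640 float32, m along the optical axis (not along the pixel's ray), 0 where there is no reading.
- cams.camera_info(name): a dict with "fx", "fy", "cx", "cy" (pixels), "extrinsics" (4x4, takes a point from camera to world coordinates). Camera axes: x right, y down, z forward; pixel columns grow to the right and rows downward; lengths in m; the calibration is good to about 2 mm. A picture is of the moment at which its call begins. camera_info takes no time and is no camera call.
- order.close_job(): hands the job in, once; it reports no verdict.
The state is a dict: "time_s": time; "q": joint angles; "qvel": joint speeds; "joint_efforts": joint torques, N m; "position": TCP position; "tool_rot": TCP orientation; "ft_force": force on the tool from outside, world axes, zero at the start; "wrist_torque": the same for the moment, N m; "grip_width": finger opening in m.
Only numpy, scipy, OpenCV 4.12 (cv2) and the standard library are available. Lean on these libraries where they do the work, as an engineer would, in place of code of your own. Each camera call takes 0.05 s, during which the arm holds its last target. There are 200 camera calls.

## Working session

There is one attempt and no reset: what is moved stays moved. The work goes in short steps, Python scripts to look and compute and a tool call to move; the robot and the scene stay as the last step left them, time stands still between calls to the robot, and variables do not carry over. Pictures are saved under pics/ and viewed, about 8 in all and at most 12, crops included, and the job is handed in when it is done.

Besides the shell and the picture viewer there is one more tool, called after "Emit:" by a JSON object that holds its "op" and its "data", one argument or row to a line. step_arm: Moves the arm, as the interface text tells. Scaled input: -1 to 1 covers 0.04 m each way for a shift and 0.08 rad each way for a turn. Its arguments: {"type":"object","properties":{"steps":{"type":"array"},"squeeze":{"type":"number"}},"required":["steps"]}

```bash
ls; mkdir -p pics; python3 - <<'E'
from rig import env,cams,order
import cv2,numpy as np
s=env.observe()
for k in s: print(k,np.round(s[k],3).tolist())
for n in("side","top"):
    im,d=cams.get_image(n); cv2.imwrite(f"pics/{n}0.png",im[:,:,::-1]); np.save(f"pics/{n}0.npy",d); 
    c=cams.camera_info(n); print(n,c["fx"],c["cx"],c["cy"],np.round(c["extrinsics"],3).tolist())
E
```

```text
pics
time_s 0.0
q [59.111, 21.842, 74.386, 0.001, 83.857, -12.334]
qvel [0.025, -0.037, 0.029, -0.098, -0.072, -0.013]
joint_efforts [-0.0, -44.846, -23.127, -0.0, 0.005, -0.0]
position [0.175, 0.521, 0.25]
tool_rot [[0.318, 0.948, -0.001], [0.948, -0.318, -0.001], [-0.001, -0.0, -1.0]]
ft_force [-0.206, -0.599, -0.718]
wrist_torque [0.004, -0.02, 0.025]
grip_width 0.085
side 482.04091992675814 317.0040735504886 241.7862997427005 [[0.421, -0.504, 0.754, -0.2], [-0.907, -0.246, 0.342, -0.38], [0.013, -0.828, -0.561, 0.612], [0.0, 0.0, 0.0, 1.0]]
top 495.8598390606294 327.61913369317904 234.94405371978235 [[-0.026, -0.993, 0.117, 0.386], [-1.0, 0.025, -0.012, -0.043], [0.009, -0.117, -0.993, 1.151], [0.0, 0.0, 0.0, 1.0]]
```

View pics/top0.png

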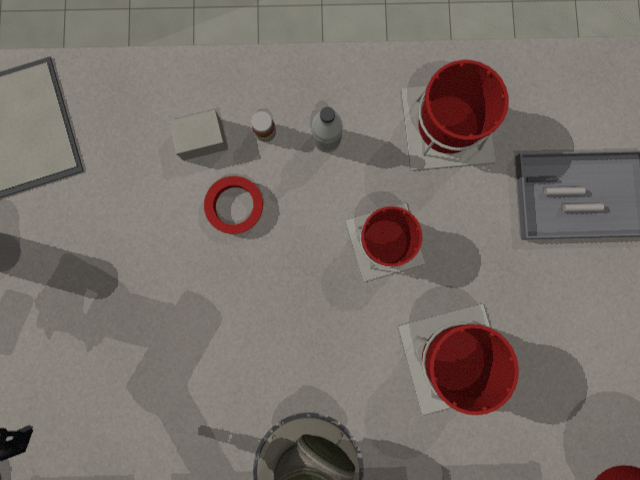

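View pics/side0.png

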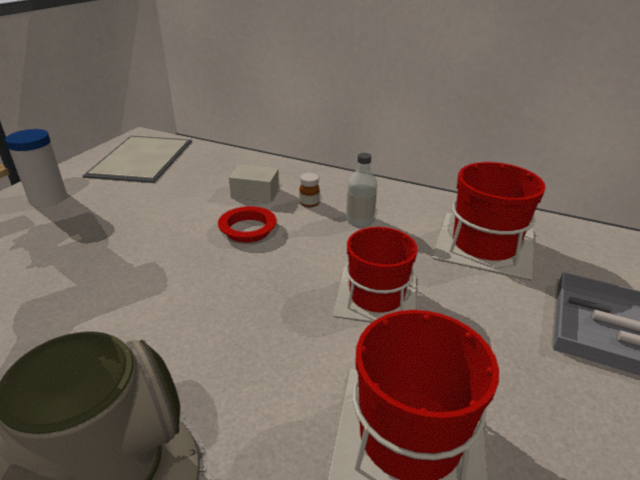

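The top view shows the lid at about (233,205) and three red bins. The smallest is the middle one at (391,237). The box, jar and bottle stand along y≈130, and the side view agrees. Next I'll fit circles to the depth points.

```bash
cat > h.py <<'E'
from rig import env,cams,order
import cv2,numpy as np
from scipy.optimize import least_squares
def cloud(n,save=None):
    im,d=cams.get_image(n); c=cams.camera_info(n); E=np.array(c["extrinsics"])
    if save: cv2.imwrite(f"pics/{save}.png",im[:,:,::-1])
    v,u=np.mgrid[:480,:640]
    P=np.stack([(u-c["cx"])/c["fx"]*d,(v-c["cy"])/c["fy"]*d,d],-1)@E[:3,:3].T+E[:3,3]
    h=cv2.cvtColor(im,cv2.COLOR_RGB2HSV)
    red=((h[...,0]<8)|(h[...,0]>172))&(h[...,1]>150)&(h[...,2]>50)&(d>0)
    return im,P,red
def circ(p,r0):
    f=lambda x:np.hypot(p[:,0]-x[0],p[:,1]-x[1])-x[2]
    return least_squares(f,[*p[:,:2].mean(0),r0],loss="soft_l1",f_scale=.002).x
def near(P,red,c,r,z0,z1):
    m=red&(np.hypot(P[...,0]-c[0],P[...,1]-c[1])<r)&(P[...,2]>z0)&(P[...,2]<z1)
    return P[m]
E
python3 - <<'E'
from h import *
for n in("top","side"):
    im,P,red=cloud(n)
    if n=="top":
        cl=P[205,208][:2]+[0,-.055]; cb=P[237,391][:2]; print(P[205,233],P[237,391],P[235,421],P[205,210])
        cb=[cb[0],P[237,363:422,1].mean()]
    l=near(P,red,cl,.09,.018,.04); b=near(P,red,cb,.085,.112,.13)
    print(n,len(l),"lid",circ(l,.057),np.median(l[:,2]),"bin",len(b),circ(b,.061),np.percentile(b[:,2],[50,90,98]))
    print(' mid', (l.max(0)+l.min(0))/2, np.ptp(l,axis=0),(b.max(0)+b.min(0))/2,np.ptp(b,axis=0))
    if n=="top":
        for nm,(u,v) in dict(box=(198,130),jar=(262,118),bot=(327,114),pl=(360,262)).items(): print(nm,P[v,u])
        for nm,z0,z1,x0,x1,y0,y1 in [("obst",.03,.3,.45,.75,-.2,.32)]:
            m=(P[...,2]>.035)&(P[...,2]<.25)&(P[...,0]>.5)&(P[...,1]>-.09)&(P[...,1]<.35)&~red
            k,lab,st,ce=cv2.connectedComponentsWithStats(m.astype(np.uint8))
            for i in range(1,k):
                if st[i,4]>40: q=P[lab==i]; print(q.min(0).round(3),q.max(0).round(3),st[i,4])
E
```

```text
[ 0.59902741  0.16430278 -0.0045477 ] [ 0.51225114 -0.20398139  0.00817113] [ 0.50262459 -0.25153269  0.11938837] [0.59423257 0.21096312 0.02854619]
top 1401 lid [0.59477207 0.15831127 0.05739777] 0.026277732737408854 bin 536 [ 0.5029361  -0.18920596  0.05993988] [0.11865208 0.12146723 0.12291946]
 mid [0.59526232 0.15890992 0.02582751] [0.13420666 0.13403277 0.01561432] [ 0.50272849 -0.18970397  0.11845424] [0.12340341 0.12532747 0.01288422]
box [0.76185921 0.2314306  0.0592391 ]
jar [0.7803232  0.08405477 0.07669957]
bot [ 0.75213308 -0.06027811  0.16842854]
pl [ 4.56509057e-01 -1.30572050e-01  3.32804072e-04]
[ 0.719 -0.09   0.036] [ 0.782 -0.026  0.174] 997
[0.709 0.176 0.035] [0.811 0.3   0.066] 1848
[0.749 0.061 0.035] [0.798 0.111 0.08 ] 476
side 943 lid [0.59165365 0.15521328 0.05664384] 0.027100988535942894 bin 876 [ 0.50168457 -0.19099733  0.06043129] [0.11884221 0.12111251 0.12186789]
 mid [0.59513756 0.15709008 0.02461666] [0.13569177 0.13418088 0.01320325] [ 0.50223414 -0.19020163  0.1173956 ] [0.12682372 0.12666504 0.0107528 ]
```

Emit:
{"op": "step_arm", "data": {
  "steps": [
    {"xyz": [0, 0, 0], "turn": [0, 0, -0.808], "gripper": 0.2},
    {"xyz": [0, 0, 0], "turn": [0, 0, -0.808], "gripper": 0.2},
    {"xyz": [0, 0, 0], "turn": [0, 0, -0.808], "gripper": 0.2},
    {"xyz": [0, 0, 0], "turn": [0, 0, -0.808], "gripper": 0.2},
    {"xyz": [0, 0, 0], "turn": [0, 0, -0.808], "gripper": 0.2},
    {"xyz": [-0.548, 0.75, 0], "turn": [0, 0, 0], "gripper": 0.2},
    {"xyz": [-0.548, 0.75, 0], "turn": [0, 0, 0], "gripper": 0.2},
    {"xyz": [-0.548, 0.75, 0], "turn": [0, 0, 0], "gripper": 0.2},
    {"xyz": [-0.548, 0.75, 0], "turn": [0, 0, 0], "gripper": 0.2},
    {"xyz": [-0.548, 0.75, 0], "turn": [0, 0, 0], "gripper": 0.2},
    {"xyz": [-0.548, 0.75, 0], "turn": [0, 0, 0], "gripper": 0.2},
    {"xyz": [-0.548, 0.75, 0], "turn": [0, 0, 0], "gripper": 0.2},
    {"xyz": [-0.548, 0.75, 0], "turn": [0, 0, 0], "gripper": 0.2},
    {"xyz": [-0.548, 0.75, 0], "turn": [0, 0, 0], "gripper": 0.2},
    {"xyz": [-0.548, 0.75, 0], "turn": [0, 0, 0], "gripper": 0.2},
    {"xyz": [-0.548, 0.75, 0], "turn": [0, 0, 0], "gripper": 0.2},
    {"xyz": [-0.548, 0.75, 0], "turn": [0, 0, 0], "gripper": 0.2},
    {"xyz": [-0.548, 0.75, 0], "turn": [0, 0, 0], "gripper": 0.2},
    {"xyz": [-0.548, 0.75, 0], "turn": [0, 0, 0], "gripper": 0.2}
  ],
  "squeeze": 25
}}

```text
time_s: 1.78
position: [0.596, 0.2129, 0.2501]
tool_rot: [[0.001, 1.0, -0.0], [1.0, -0.001, -0.0], [-0.0, -0.0, -1.0]]
ft_force: [-0.0, 0.5, -0.3]
grip_width: 0.0513
```

Emit:
{"op": "step_arm", "data": {
  "steps": [
    {"xyz": [0.05, -0.02, 0.9], "turn": [0, 0, 0], "gripper": 0.2},
    {"xyz": [0, 0, 0.9], "turn": [0, 0, 0], "gripper": 0.2},
    {"xyz": [0, 0, 0.9], "turn": [0, 0, 0], "gripper": 0.2},
    {"xyz": [0, 0, 0.9], "turn": [0, 0, 0], "gripper": 0.2},
    {"xyz": [0, 0, 0.4], "turn": [0, 0, 0], "gripper": 0.2},
    {"xyz": [0, 0, 0.4], "turn": [0, 0, 0], "gripper": 0.2},
    {"xyz": [0, 0, 0.4], "turn": [0, 0, 0], "gripper": 0.2},
    {"xyz": [0, 0, 0.4], "turn": [0, 0, 0], "gripper": 0.2},
    {"xyz": [0, 0, 0.4], "turn": [0, 0, 0], "gripper": 0.2},
    {"xyz": [0, 0, 0], "turn": [0, 0, 0], "gripper": 0.2},
    {"xyz": [0, 0, 0], "turn": [0, 0, 0], "gripper": 0.2}
  ]
}}

```text
time_s: 2.7
position: [0.5937, 0.2162, 0.0259]
tool_rot: [[0.001, 1.0, -0.002], [1.0, -0.001, -0.0], [-0.0, -0.002, -1.0]]
ft_force: [-0.1, 0.8, 0.4]
grip_width: 0.0512
```

```bash
python3 - <<'E'
from h import *
s=env.observe(); print(np.round(s["position"],4),np.round(s["ft_force"],2),s["grip_width"])
im,P,red=cloud("side","side1")
cv2.imwrite("pics/side1c.png",cv2.resize(im[120:300,130:370,::-1],None,fx=3,fy=3))
E
```

```text
[0.5937 0.2162 0.0259] [-0.1   0.75  0.36] 0.05121553244111209
```

View pics/side1c.png

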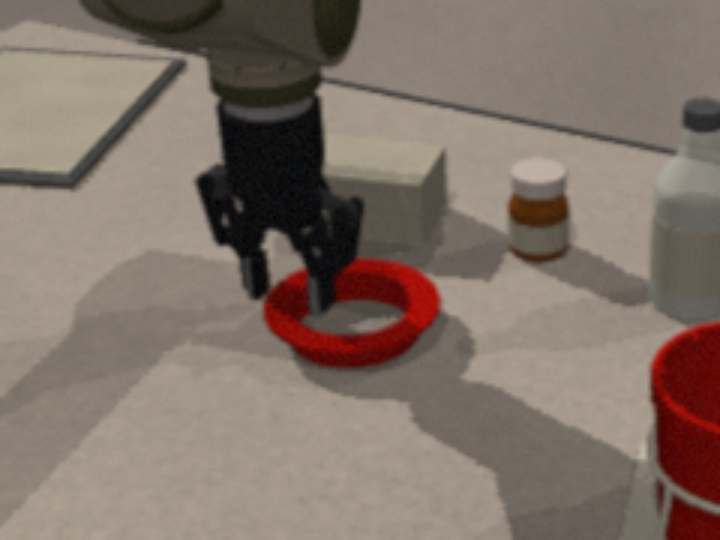

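The crop shows one finger inside the opening (about 318,290) and one outside (about 255,275), clear of the box and jar. Closing now and lifting a little.

Emit:
{"op": "step_arm", "data": {
  "steps": [
    {"xyz": [0, 0, 0], "turn": [0, 0, 0], "gripper": -0.2},
    {"xyz": [0, 0, 0], "turn": [0, 0, 0], "gripper": -0.5},
    {"xyz": [0, 0, 0], "turn": [0, 0, 0], "gripper": -1},
    {"xyz": [0, 0, 0], "turn": [0, 0, 0], "gripper": -1},
    {"xyz": [0, 0, 0], "turn": [0, 0, 0], "gripper": -1},
    {"xyz": [0, 0, 0], "turn": [0, 0, 0], "gripper": -1},
    {"xyz": [0, 0, -0.2], "turn": [0, 0, 0], "gripper": -1},
    {"xyz": [0, 0, -0.4], "turn": [0, 0, 0], "gripper": -1},
    {"xyz": [0, 0, -0.4], "turn": [0, 0, 0], "gripper": -1},
    {"xyz": [0, 0, -0.8], "turn": [0, 0, 0], "gripper": -1},
    {"xyz": [0, 0, -0.8], "turn": [0, 0, 0], "gripper": -1},
    {"xyz": [0, 0, -0.8], "turn": [0, 0, 0], "gripper": -1},
    {"xyz": [0, 0, -0.8], "turn": [0, 0, 0], "gripper": -1},
    {"xyz": [0, 0, -0.6], "turn": [0, 0, 0], "gripper": -1},
    {"xyz": [0, 0, 0], "turn": [0, 0, 0], "gripper": -1}
  ],
  "squeeze": 25
}}

```text
time_s: 4.0
position: [0.5953, 0.2165, 0.2244]
tool_rot: [[0.001, 1.0, 0.009], [1.0, -0.001, 0.002], [0.002, 0.009, -1.0]]
ft_force: [-1.0, 0.2, -1.9]
grip_width: 0.0219
```

Emit:
{"op": "step_arm", "data": {
  "steps": [
    {"xyz": [-0.3, -0.08, 0], "turn": [0, 0, 0], "gripper": -1},
    {"xyz": [-0.6, -0.16, 0], "turn": [0, 0, 0], "gripper": -1},
    {"xyz": [-0.6, -0.16, 0], "turn": [0, 0, 0], "gripper": -1},
    {"xyz": [-0.6, -0.16, 0], "turn": [0, 0, 0], "gripper": -1},
    {"xyz": [-0.6, -0.16, 0], "turn": [0, 0, 0], "gripper": -1},
    {"xyz": [-0.6, -0.16, 0], "turn": [0, 0, 0], "gripper": -1},
    {"xyz": [-0.6, -0.16, 0], "turn": [0, 0, 0], "gripper": -1},
    {"xyz": [-0.6, -0.16, 0], "turn": [0, 0, 0], "gripper": -1},
    {"xyz": [-0.6, -0.16, 0], "turn": [0, 0, 0], "gripper": -1},
    {"xyz": [-0.6, -0.16, 0], "turn": [0, 0, 0], "gripper": -1},
    {"xyz": [-0.6, -0.16, 0], "turn": [0, 0, 0], "gripper": -1},
    {"xyz": [-0.6, -0.16, 0], "turn": [0, 0, 0], "gripper": -1},
    {"xyz": [-0.6, -0.16, 0], "turn": [0, 0, 0], "gripper": -1},
    {"xyz": [-0.6, -0.16, 0], "turn": [0, 0, 0], "gripper": -1},
    {"xyz": [-0.6, -0.16, 0], "turn": [0, 0, 0], "gripper": -1},
    {"xyz": [-0.04, 0, 0.5], "turn": [0, 0, 0], "gripper": -1},
    {"xyz": [0, 0, 0.5], "turn": [0, 0, 0], "gripper": -1},
    {"xyz": [0, 0, 0], "turn": [0, 0, 0], "gripper": -1}
  ]
}}

```text
time_s: 5.5
position: [0.4982, -0.1331, 0.174]
tool_rot: [[0.002, 1.0, -0.008], [1.0, -0.002, 0.004], [0.004, -0.008, -1.0]]
ft_force: [0.0, -0.6, -1.9]
grip_width: 0.0222
```

```bash
python3 - <<'E'
from h import *
s=env.observe(); print(np.round(s["position"],4),np.round(s["ft_force"],2),s["grip_width"])
tz=s["position"][2]
for n in("side","top"):
    im,P,red=cloud(n,n+"2")
    l=near(P,red,(.5025,-.19),.09,tz-.012,tz+.012)
    A=np.c_[l[:,:2]-[.5025,-.19],np.ones(len(l))]
    for _ in range(3):
        k=np.linalg.lstsq(A,l[:,2],rcond=None)[0]; r=l[:,2]-A@k; g=np.abs(r)<.003; A,l=A[g],l[g]
    b=near(P,red,(.5025,-.19),.085,.112,.13)
    print(n,len(l),"lid",circ(l,.057).round(4),"plane slope deg",np.degrees(k[:2]).round(2),"z",k[2].round(4),"mid",((l.max(0)+l.min(0))/2).round(4),np.ptp(l,axis=0).round(3),"bin",len(b),((b.max(0)+b.min(0))/2).round(4),np.ptp(b,axis=0).round(3))
    if n=="side": cv2.imwrite("pics/side2c.png",cv2.resize(im[140:340,290:490,::-1],None,fx=3,fy=3))
E
```

```text
[ 0.4982 -0.1331  0.174 ] [ 0.01 -0.65 -1.86] 0.02219646425672427
side 1298 lid [ 0.4961 -0.19    0.0573] plane slope deg [-0.35  1.21] z 0.1724 mid [ 0.4972 -0.1891  0.1721] [0.134 0.135 0.007] bin 725 [ 0.5027 -0.1905  0.1178] [0.129 0.126 0.012]
top 445 lid [ 0.5074 -0.1901  0.0639] plane slope deg [-0.5   1.23] z 0.1731 mid [ 0.473  -0.1911  0.1733] [0.071 0.129 0.008] bin 5 [ 0.4721 -0.1351  0.115 ] [0.013 0.008 0.006]
```

View pics/side2c.png

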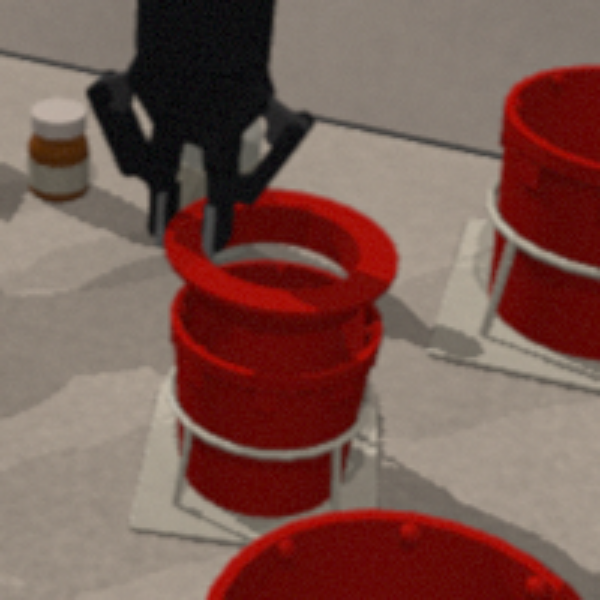

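The crop shows the lid nearly level above the small bin, offset about 5 mm in −x. I'll correct that, level it, and go down to just above the rim.

Emit:
{"op": "step_arm", "data": {
  "steps": [
    {"xyz": [-0.025, 0.14, 0], "turn": [0, -0.2, 0], "gripper": -1},
    {"xyz": [0, 0, 0.2], "turn": [0, 0, 0], "gripper": -1},
    {"xyz": [0, 0, 0.25], "turn": [0, 0, 0], "gripper": -1},
    {"xyz": [0, 0, 0], "turn": [0, 0, 0], "gripper": -1},
    {"xyz": [0, 0, 0], "turn": [0, 0, 0], "gripper": -1},
    {"xyz": [0, 0, 0], "turn": [0, 0, 0], "gripper": -1}
  ]
}}

```text
time_s: 6.1
position: [0.5069, -0.1345, 0.1608]
tool_rot: [[0.0, 1.0, 0.001], [1.0, -0.0, -0.016], [-0.016, 0.001, -1.0]]
ft_force: [-0.7, 0.1, -0.9]
grip_width: 0.0216
```

```bash
cat >> h.py <<'E'
def lidfit(n,zc,save=None,w=.012):
    im,P,red=cloud(n,save)
    l=near(P,red,(.5025,-.19),.085,zc-w,zc+w)
    A=np.c_[l[:,:2]-[.5025,-.19],np.ones(len(l))]
    for _ in range(4):
        k=np.linalg.lstsq(A,l[:,2],rcond=None)[0]; r=l[:,2]-A@k; g=(r>-.003)&(r<.004); A,l=A[g],l[g]
    print(n,len(l),"circ",circ(l,.057).round(4),"slope xy deg",np.degrees(k[:2]).round(2),"z",k[2].round(4),"mid",((l.max(0)+l.min(0))/2).round(4),np.ptp(l,axis=0).round(3))
    return im
E
python3 - <<'E'
from h import *
s=env.observe(); print(np.round(s["position"],4),np.round(s["ft_force"],2),s["grip_width"])
lidfit("side",s["position"][2]); lidfit("top",s["position"][2])
E
```

```text
[ 0.5069 -0.1345  0.1608] [-0.72  0.11 -0.9 ] 0.02155178314609511
side 1298 circ [ 0.5054 -0.1915  0.0575] slope xy deg [0.23 0.04] z 0.1605 mid [ 0.5077 -0.1907  0.1603] [0.136 0.135 0.006]
top 528 circ [ 0.5139 -0.1908  0.0618] slope xy deg [-0.1   0.04] z 0.1596 mid [ 0.4864 -0.1932  0.16  ] [0.084 0.131 0.007]
```

Emit:
{"op": "step_arm", "data": {
  "steps": [
    {"xyz": [0, 0, 0], "turn": [0, 0, 0], "gripper": -1},
    {"xyz": [0, 0, 0], "turn": [0, 0, 0], "gripper": -1},
    {"xyz": [0, 0, 0], "turn": [0, 0, 0], "gripper": -1},
    {"xyz": [0, 0, 0], "turn": [0, 0, 0], "gripper": -1},
    {"xyz": [0, 0, 0], "turn": [0, 0, 0], "gripper": -1},
    {"xyz": [0, 0, 0], "turn": [0, 0, 0], "gripper": -1}
  ]
}}

```text
time_s: 6.7
position: [0.5066, -0.1346, 0.1603]
tool_rot: [[0.001, 1.0, 0.0], [1.0, -0.001, -0.016], [-0.016, 0.0, -1.0]]
ft_force: [1.0, -0.1, -1.5]
grip_width: 0.0224
```

```bash
python3 - <<'E'
from h import *
s=env.observe(); print(np.round(s["position"],4),np.round(s["ft_force"],2),s["grip_width"])
for n in ("side","top"): lidfit(n,s["position"][2])
im,P,red=cloud("side")
b=near(P,red,(.5025,-.19),.085,.112,.13); print(circ(b,.061),(b.max(0)+b.min(0))/2,np.ptp(b,axis=0))
print(np.round(env.observe()["position"],4))
E
```

```text
[ 0.5066 -0.1346  0.1603] [ 0.96 -0.08 -1.47] 0.022386699022395203
side 1310 circ [ 0.5052 -0.1916  0.0574] slope xy deg [0.15 0.04] z 0.16 mid [ 0.5064 -0.1909  0.1596] [0.133 0.135 0.005]
top 522 circ [ 0.513  -0.1911  0.0611] slope xy deg [0.19 0.19] z 0.159 mid [ 0.4867 -0.1923  0.1592] [0.085 0.129 0.007]
[ 0.50181048 -0.19094262  0.06056984] [ 0.50266987 -0.19057347  0.11727934] [0.12739594 0.12615194 0.01038797]
[ 0.5066 -0.1346  0.1603]
```

Emit:
{"op": "step_arm", "data": {
  "steps": [
    {"xyz": [0.015, -0.1, 0], "turn": [0, 0, 0], "gripper": -1},
    {"xyz": [0, 0, 0], "turn": [0, 0, 0], "gripper": -1},
    {"xyz": [0, 0, 0.1], "turn": [0, 0, 0], "gripper": -1},
    {"xyz": [0, 0, 0.1], "turn": [0, 0, 0], "gripper": -1},
    {"xyz": [0, 0, 0.1], "turn": [0, 0, 0], "gripper": -1},
    {"xyz": [0, 0, 0.1], "turn": [0, 0, 0], "gripper": -1},
    {"xyz": [0, 0, 0], "turn": [0, 0, 0], "gripper": -1},
    {"xyz": [0, 0, 0], "turn": [0, 0, 0], "gripper": -1},
    {"xyz": [0, 0, 0], "turn": [0, 0, 0], "gripper": -1}
  ]
}}

```text
time_s: 7.6
position: [0.5027, -0.1342, 0.1443]
tool_rot: [[0.001, 1.0, 0.0], [1.0, -0.001, -0.016], [-0.016, 0.0, -1.0]]
ft_force: [0.3, -0.3, -1.7]
grip_width: 0.0221
```

```bash
python3 - <<'E'
from h import *
s=env.observe(); print(np.round(s["position"],4),np.round(s["ft_force"],2),s["grip_width"])
im=lidfit("side",s["position"][2],w=.008); cv2.imwrite("pics/side3c.png",cv2.resize(im[160:320,310:470,::-1],None,fx=3.5,fy=3.5,interpolation=cv2.INTER_CUBIC))
E
```

```text
[ 0.5027 -0.1342  0.1443] [ 0.27 -0.35 -1.71] 0.02208098946735686
side 1311 circ [ 0.5014 -0.1912  0.0576] slope xy deg [0.3  0.12] z 0.1441 mid [ 0.5033 -0.1908  0.1438] [0.135 0.135 0.006]
```

View pics/side3c.png

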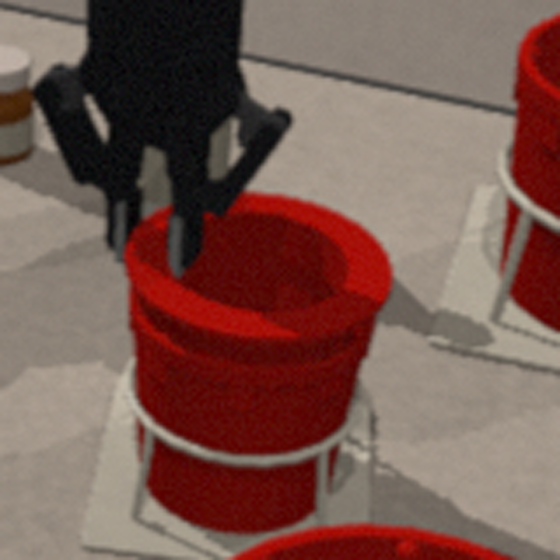

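The crop shows the lid centred over the mouth with its skirt starting in, and there is no contact force.

Emit:
{"op": "step_arm", "data": {
  "steps": [
    {"xyz": [0, 0, 0.05], "turn": [0, 0, 0], "gripper": -1},
    {"xyz": [0, 0, 0.05], "turn": [0, 0, 0], "gripper": -1},
    {"xyz": [0, 0, 0], "turn": [0, 0, 0], "gripper": -1},
    {"xyz": [0, 0, 0], "turn": [0, 0, 0], "gripper": -1}
  ]
}}

```text
time_s: 7.98
position: [0.5025, -0.1342, 0.1403]
tool_rot: [[0.001, 1.0, -0.0], [1.0, -0.001, -0.016], [-0.016, -0.0, -1.0]]
ft_force: [-0.5, 0.5, -0.2]
grip_width: 0.0217
```

Emit:
{"op": "step_arm", "data": {
  "steps": [
    {"xyz": [0, 0, 0.05], "turn": [0, 0, 0], "gripper": -1},
    {"xyz": [0, 0, 0], "turn": [0, 0, 0], "gripper": -1},
    {"xyz": [0, 0, 0], "turn": [0, 0, 0], "gripper": -1}
  ]
}}

```text
time_s: 8.23
position: [0.5026, -0.1341, 0.1385]
tool_rot: [[0.0, 1.0, 0.0], [1.0, -0.0, -0.016], [-0.016, 0.0, -1.0]]
ft_force: [-1.1, 3.6, 2.4]
grip_width: 0.022
```

Emit:
{"op": "step_arm", "data": {
  "steps": [
    {"xyz": [0.0125, 0, 0.025], "turn": [0, 0, 0], "gripper": -1},
    {"xyz": [0, 0, 0], "turn": [0, 0, 0], "gripper": -1},
    {"xyz": [0, 0, 0], "turn": [0, 0, 0], "gripper": -1}
  ]
}}

```text
time_s: 8.48
position: [0.5026, -0.1338, 0.1374]
tool_rot: [[0.001, 1.0, 0.0], [1.0, -0.001, -0.016], [-0.016, 0.0, -1.0]]
ft_force: [-1.0, 3.1, 3.3]
grip_width: 0.0219
```

```bash
python3 - <<'E'
from h import *
s=env.observe(); print(np.round(s["position"],4),np.round(s["ft_force"],2),s["grip_width"])
lidfit("side",s["position"][2],w=.008)
E
```

```text
[ 0.5026 -0.1338  0.1374] [-1.03  3.06  3.31] 0.02190373735236829
side 1312 circ [ 0.5009 -0.1906  0.0574] slope xy deg [ 0.57 -1.2 ] z 0.1382 mid [ 0.503  -0.19    0.1381] [0.135 0.135 0.008]
```

Emit:
{"op": "step_arm", "data": {
  "steps": [
    {"xyz": [0, 0, 0], "turn": [0, 0, 0], "gripper": -0.3},
    {"xyz": [0, 0, 0], "turn": [0, 0, 0], "gripper": -0.1},
    {"xyz": [0, 0, 0], "turn": [0, 0, 0], "gripper": 0.1},
    {"xyz": [0, 0, 0], "turn": [0, 0, 0], "gripper": 0.2},
    {"xyz": [0, 0, 0], "turn": [0, 0, 0], "gripper": 0.2},
    {"xyz": [0, 0, 0], "turn": [0, 0, 0], "gripper": 0.2},
    {"xyz": [0, 0, -0.4], "turn": [0, 0, 0], "gripper": 0.2},
    {"xyz": [0, 0, -0.8], "turn": [0, 0, 0], "gripper": 0.2},
    {"xyz": [0, 0, 0], "turn": [0, 0, 0], "gripper": 0.2}
  ]
}}

```text
time_s: 9.28
position: [0.5043, -0.1338, 0.1899]
tool_rot: [[0.001, 1.0, 0.007], [1.0, -0.0, -0.02], [-0.02, 0.007, -1.0]]
ft_force: [0.9, 0.1, 0.8]
grip_width: 0.0514
```

```bash
python3 - <<'E'
from h import *
s=env.observe(); print(np.round(s["position"],4),np.round(s["ft_force"],2),s["grip_width"])
im=lidfit("side",.136,w=.010); lidfit("top",.136,w=.01)
cv2.imwrite("pics/side4c.png",cv2.resize(im[160:320,310:470,::-1],None,fx=3.5,fy=3.5,interpolation=cv2.INTER_CUBIC))
E
```

```text
[ 0.5043 -0.1338  0.1899] [0.92 0.11 0.84] 0.05143841135131088
side 1463 circ [ 0.501  -0.1908  0.0572] slope xy deg [ 0.81 -1.32] z 0.138 mid [ 0.5018 -0.1903  0.1376] [0.136 0.135 0.008]
top 442 circ [ 0.5097 -0.1911  0.0632] slope xy deg [ 1.27 -1.23] z 0.1375 mid [ 0.4748 -0.1911  0.1374] [0.068 0.131 0.009]
```

View pics/side4c.png

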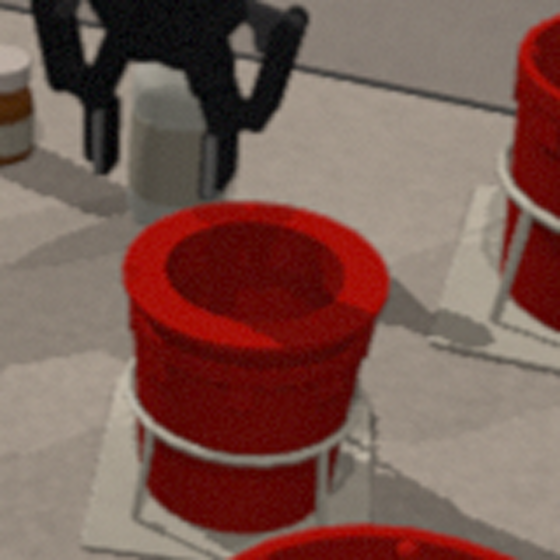

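The lid is on the catches, untouched and well centred, tilted about 1.5° with the −y/+x side high. The flange is about 14 mm above the rim. I'll close the fingers and go above the −y side.

Emit:
{"op": "step_arm", "data": {
  "steps": [
    {"xyz": [0, 0, 0], "turn": [0, 0.2, 0], "gripper": -1},
    {"xyz": [0, 0, 0], "turn": [0, 0, 0], "gripper": -1},
    {"xyz": [-0.7, 0, 0], "turn": [0, 0, 0], "gripper": -1},
    {"xyz": [-0.7, 0, 0], "turn": [0, 0, 0], "gripper": -1},
    {"xyz": [-0.7, 0, 0], "turn": [0, 0, 0], "gripper": -1},
    {"xyz": [-0.7, 0, 0], "turn": [0, 0, 0], "gripper": -1},
    {"xyz": [0, 0, 0], "turn": [0, 0, 0], "gripper": -1},
    {"xyz": [0, 0, 0.3], "turn": [0, 0, 0], "gripper": -1},
    {"xyz": [0, 0, 0.2], "turn": [0, 0, 0], "gripper": -1},
    {"xyz": [0, 0, 0], "turn": [0, 0, 0], "gripper": -1},
    {"xyz": [0, 0, 0], "turn": [0, 0, 0], "gripper": -1}
  ]
}}

```text
time_s: 10.3
position: [0.5024, -0.2444, 0.1647]
tool_rot: [[0.0, 1.0, -0.001], [1.0, -0.0, 0.001], [0.001, -0.001, -1.0]]
ft_force: [0.3, -0.6, -0.4]
grip_width: -0.0002
```

Emit:
{"op": "step_arm", "data": {
  "steps": [
    {"xyz": [-0.05, 0, 0.1], "turn": [0, 0, 0], "gripper": -1},
    {"xyz": [0, 0, 0.05], "turn": [0, 0, 0], "gripper": -1},
    {"xyz": [0, 0, 0], "turn": [0, 0, 0], "gripper": -1},
    {"xyz": [0, 0, 0], "turn": [0, 0, 0], "gripper": -1}
  ]
}}

```text
time_s: 10.63
position: [0.5026, -0.247, 0.1594]
tool_rot: [[0.0, 1.0, 0.0], [1.0, -0.0, -0.0], [-0.0, 0.0, -1.0]]
ft_force: [0.3, 0.6, -0.5]
grip_width: 0.0001
```

Emit:
{"op": "step_arm", "data": {
  "steps": [
    {"xyz": [0, 0, 0.025], "turn": [0, 0, 0], "gripper": -1},
    {"xyz": [0, 0, 0.025], "turn": [0, 0, 0], "gripper": -1},
    {"xyz": [0, 0, 0], "turn": [0, 0, 0], "gripper": -1}
  ]
}}

```text
time_s: 10.88
position: [0.5026, -0.2472, 0.1575]
tool_rot: [[0.001, 1.0, 0.001], [1.0, -0.001, -0.0], [-0.0, 0.001, -1.0]]
ft_force: [0.9, -0.7, 0.7]
grip_width: 0.0005
```

Emit:
{"op": "step_arm", "data": {
  "steps": [
    {"xyz": [0, 0, 0.025], "turn": [0, 0, 0], "gripper": -1},
    {"xyz": [0, 0, 0.025], "turn": [0, 0, 0], "gripper": -1},
    {"xyz": [0, 0, 0], "turn": [0, 0, 0], "gripper": -1},
    {"xyz": [0, 0, 0], "turn": [0, 0, 0], "gripper": -1}
  ]
}}

```text
time_s: 11.22
position: [0.5027, -0.2473, 0.1555]
tool_rot: [[0.001, 1.0, 0.001], [1.0, -0.001, -0.001], [-0.001, 0.001, -1.0]]
ft_force: [0.6, -0.7, 3.5]
grip_width: -0.0001
```

```bash
python3 - <<'E'
from h import *
print(np.round(env.observe()["ft_force"],2)); lidfit("side",.136,w=.010)
E
```

```text
[ 0.62 -0.7   3.54]
side 1263 circ [ 0.5006 -0.1907  0.0568] slope xy deg [0.53 0.85] z 0.1374 mid [ 0.5025 -0.1905  0.1369] [0.135 0.135 0.007]
```

Emit:
{"op": "step_arm", "data": {
  "steps": [
    {"xyz": [0, 0, -0.35], "turn": [0, 0, 0], "gripper": -1},
    {"xyz": [0.71, 0, 0], "turn": [0, 0, 0], "gripper": -1},
    {"xyz": [0.72, 0, 0], "turn": [0, 0, 0], "gripper": -1},
    {"xyz": [0.71, 0, 0], "turn": [0, 0, 0], "gripper": -1},
    {"xyz": [0.71, 0, 0], "turn": [0, 0, 0], "gripper": -1},
    {"xyz": [0, 0, 0], "turn": [0, 0, 0], "gripper": -1},
    {"xyz": [0, 0, 0.2], "turn": [0, 0, 0], "gripper": -1},
    {"xyz": [0, 0, 0.1], "turn": [0, 0, 0], "gripper": -1},
    {"xyz": [0, 0, 0.025], "turn": [0, 0, 0], "gripper": -1},
    {"xyz": [0, 0, 0.025], "turn": [0, 0, 0], "gripper": -1},
    {"xyz": [0, 0, 0.025], "turn": [0, 0, 0], "gripper": -1},
    {"xyz": [0, 0, 0.025], "turn": [0, 0, 0], "gripper": -1},
    {"xyz": [0, 0, 0], "turn": [0, 0, 0], "gripper": -1},
    {"xyz": [0, 0, 0], "turn": [0, 0, 0], "gripper": -1}
  ]
}}

```text
time_s: 12.43
position: [0.5027, -0.1336, 0.1536]
tool_rot: [[0.002, 1.0, 0.001], [1.0, -0.002, 0.0], [0.0, 0.001, -1.0]]
ft_force: [-0.5, 3.2, 4.6]
grip_width: -0.0001
```

```bash
python3 - <<'E'
from h import *
print(np.round(env.observe()["ft_force"],2)); lidfit("side",.136,w=.010)
E
```

```text
[-0.47  3.17  4.6 ]
side 1348 circ [ 0.501  -0.1918  0.0567] slope xy deg [ 0.32 -1.89] z 0.1365 mid [ 0.503  -0.1907  0.1367] [0.137 0.134 0.009]
```

Emit:
{"op": "step_arm", "data": {
  "steps": [
    {"xyz": [0, 0, -0.35], "turn": [0, 0, 0], "gripper": -1},
    {"xyz": [-0.71, 0, 0], "turn": [0, 0, 0], "gripper": -1},
    {"xyz": [-0.71, 0, 0], "turn": [0, 0, 0], "gripper": -1},
    {"xyz": [-0.71, 0, 0], "turn": [0, 0, 0], "gripper": -1},
    {"xyz": [-0.71, 0, 0], "turn": [0, 0, 0], "gripper": -1},
    {"xyz": [0, 0, 0], "turn": [0, 0, 0], "gripper": -1},
    {"xyz": [0, 0, 0.2], "turn": [0, 0, 0], "gripper": -1},
    {"xyz": [0, 0, 0.05], "turn": [0, 0, 0], "gripper": -1},
    {"xyz": [0, 0, 0.025], "turn": [0, 0, 0], "gripper": -1},
    {"xyz": [0, 0, 0.025], "turn": [0, 0, 0], "gripper": -1},
    {"xyz": [0, 0, 0.025], "turn": [0, 0, 0], "gripper": -1},
    {"xyz": [0, 0, 0.025], "turn": [0, 0, 0], "gripper": -1},
    {"xyz": [0, 0, 0.025], "turn": [0, 0, 0], "gripper": -1},
    {"xyz": [0, 0, 0.025], "turn": [0, 0, 0], "gripper": -1},
    {"xyz": [0, 0, 0], "turn": [0, 0, 0], "gripper": -1},
    {"xyz": [0, 0, 0], "turn": [0, 0, 0], "gripper": -1}
  ]
}}

```text
time_s: 13.82
position: [0.5029, -0.2466, 0.1523]
tool_rot: [[-0.0, 1.0, 0.001], [1.0, 0.0, -0.002], [-0.002, 0.001, -1.0]]
ft_force: [-1.9, -4.4, 6.7]
grip_width: 0.0001
```

```bash
python3 - <<'E'
from h import *
print(np.round(env.observe()["ft_force"],2)); lidfit("side",.135,w=.010)
E
```

```text
[-1.89 -4.42  6.74]
side 1269 circ [ 0.5008 -0.1907  0.0567] slope xy deg [0.51 2.05] z 0.1353 mid [ 0.5019 -0.1908  0.135 ] [0.134 0.134 0.009]
```

Emit:
{"op": "step_arm", "data": {
  "steps": [
    {"xyz": [0, 0, -0.35], "turn": [0, 0, 0], "gripper": -1},
    {"xyz": [0.71, 0, 0], "turn": [0, 0, 0], "gripper": -1},
    {"xyz": [0.71, 0, 0], "turn": [0, 0, 0], "gripper": -1},
    {"xyz": [0.71, 0, 0], "turn": [0, 0, 0], "gripper": -1},
    {"xyz": [0.71, 0, 0], "turn": [0, 0, 0], "gripper": -1},
    {"xyz": [0, 0, 0], "turn": [0, 0, 0], "gripper": -1},
    {"xyz": [0, 0, 0.15], "turn": [0, 0, 0], "gripper": -1},
    {"xyz": [0, 0, 0.05], "turn": [0, 0, 0], "gripper": -1},
    {"xyz": [0, 0, 0.025], "turn": [0, 0, 0], "gripper": -1},
    {"xyz": [0, 0, 0.025], "turn": [0, 0, 0], "gripper": -1},
    {"xyz": [0, 0, 0.025], "turn": [0, 0, 0], "gripper": -1},
    {"xyz": [0, 0, 0.025], "turn": [0, 0, 0], "gripper": -1},
    {"xyz": [0, 0, 0.025], "turn": [0, 0, 0], "gripper": -1},
    {"xyz": [0, 0, 0.025], "turn": [0, 0, 0], "gripper": -1},
    {"xyz": [0, 0, 0.025], "turn": [0, 0, 0], "gripper": -1},
    {"xyz": [0, 0, 0.025], "turn": [0, 0, 0], "gripper": -1},
    {"xyz": [0, 0, 0], "turn": [0, 0, 0], "gripper": -1},
    {"xyz": [0, 0, 0], "turn": [0, 0, 0], "gripper": -1}
  ]
}}

```text
time_s: 15.37
position: [0.5028, -0.1332, 0.1495]
tool_rot: [[0.002, 1.0, 0.001], [1.0, -0.002, 0.001], [0.001, 0.001, -1.0]]
ft_force: [-0.4, 5.7, 4.3]
grip_width: -0.0002
```

```bash
python3 - <<'E'
from h import *
print(np.round(env.observe()["ft_force"],2)); lidfit("side",.135,w=.010)
E
```

```text
[-0.39  5.7   4.32]
side 1349 circ [ 0.5012 -0.1919  0.0568] slope xy deg [ 0.33 -3.09] z 0.1336 mid [ 0.5026 -0.1912  0.1337] [0.134 0.133 0.011]
```

Emit:
{"op": "step_arm", "data": {
  "steps": [
    {"xyz": [0, 0, -0.4], "turn": [0, 0, 0], "gripper": -1},
    {"xyz": [-0.71, 0, 0], "turn": [0, 0, 0], "gripper": -1},
    {"xyz": [-0.71, 0, 0], "turn": [0, 0, 0], "gripper": -1},
    {"xyz": [-0.71, 0, 0], "turn": [0, 0, 0], "gripper": -1},
    {"xyz": [-0.71, 0, 0], "turn": [0, 0, 0], "gripper": -1},
    {"xyz": [0, 0, 0], "turn": [0, 0, 0], "gripper": -1},
    {"xyz": [0, 0, 0.15], "turn": [0, 0, 0], "gripper": -1},
    {"xyz": [0, 0, 0.1], "turn": [0, 0, 0], "gripper": -1},
    {"xyz": [0, 0, 0.025], "turn": [0, 0, 0], "gripper": -1},
    {"xyz": [0, 0, 0.025], "turn": [0, 0, 0], "gripper": -1},
    {"xyz": [0, 0, 0.025], "turn": [0, 0, 0], "gripper": -1},
    {"xyz": [0, 0, 0.025], "turn": [0, 0, 0], "gripper": -1},
    {"xyz": [0, 0, 0.025], "turn": [0, 0, 0], "gripper": -1},
    {"xyz": [0, 0, 0], "turn": [0, 0, 0], "gripper": -1},
    {"xyz": [0, 0, 0], "turn": [0, 0, 0], "gripper": -1}
  ]
}}

```text
time_s: 16.67
position: [0.5027, -0.2465, 0.1511]
tool_rot: [[-0.0, 1.0, 0.001], [1.0, 0.0, -0.002], [-0.002, 0.001, -1.0]]
ft_force: [-2.1, -2.6, 6.2]
grip_width: 0.0002
```

```bash
python3 - <<'E'
from h import *
print(np.round(env.observe()["ft_force"],2)); lidfit("side",.133,w=.010)
E
```

```text
[-2.09 -2.64  6.22]
side 1253 circ [ 0.5011 -0.1909  0.057 ] slope xy deg [0.54 0.08] z 0.1325 mid [ 0.5025 -0.1908  0.1321] [0.135 0.134 0.006]
```

Emit:
{"op": "step_arm", "data": {
  "steps": [
    {"xyz": [0, 0, -0.25], "turn": [0, 0, 0], "gripper": -1},
    {"xyz": [0.475, 0.475, 0], "turn": [0, 0, 0], "gripper": -1},
    {"xyz": [0.475, 0.475, 0], "turn": [0, 0, 0], "gripper": -1},
    {"xyz": [0.475, 0.475, 0], "turn": [0, 0, 0], "gripper": -1},
    {"xyz": [0, 0, 0], "turn": [0, 0, 0], "gripper": -1},
    {"xyz": [0, 0, 0.2], "turn": [0, 0, 0], "gripper": -1},
    {"xyz": [0, 0, 0.025], "turn": [0, 0, 0], "gripper": -1},
    {"xyz": [0, 0, 0.025], "turn": [0, 0, 0], "gripper": -1},
    {"xyz": [0, 0, 0.025], "turn": [0, 0, 0], "gripper": -1},
    {"xyz": [0, 0, 0.025], "turn": [0, 0, 0], "gripper": -1},
    {"xyz": [0, 0, 0.025], "turn": [0, 0, 0], "gripper": -1},
    {"xyz": [0, 0, 0], "turn": [0, 0, 0], "gripper": -1},
    {"xyz": [0, 0, 0], "turn": [0, 0, 0], "gripper": -1}
  ]
}}

```text
time_s: 17.8
position: [0.5592, -0.1902, 0.1482]
tool_rot: [[0.002, 1.0, 0.001], [1.0, -0.002, -0.0], [-0.0, 0.001, -1.0]]
ft_force: [-1.4, 2.1, 7.1]
grip_width: 0.0
```

Emit:
{"op": "step_arm", "data": {
  "steps": [
    {"xyz": [0, 0, -0.35], "turn": [0, 0, 0], "gripper": -1},
    {"xyz": [0, -0.71, 0], "turn": [0, 0, 0], "gripper": -1},
    {"xyz": [0, -0.71, 0], "turn": [0, 0, 0], "gripper": -1},
    {"xyz": [0, -0.71, 0], "turn": [0, 0, 0], "gripper": -1},
    {"xyz": [0, -0.71, 0], "turn": [0, 0, 0], "gripper": -1},
    {"xyz": [0, 0, 0], "turn": [0, 0, 0], "gripper": -1},
    {"xyz": [0, 0, 0.15], "turn": [0, 0, 0], "gripper": -1},
    {"xyz": [0, 0, 0.05], "turn": [0, 0, 0], "gripper": -1},
    {"xyz": [0, 0, 0.025], "turn": [0, 0, 0], "gripper": -1},
    {"xyz": [0, 0, 0.025], "turn": [0, 0, 0], "gripper": -1},
    {"xyz": [0, 0, 0.025], "turn": [0, 0, 0], "gripper": -1},
    {"xyz": [0, 0, 0.025], "turn": [0, 0, 0], "gripper": -1},
    {"xyz": [0, 0, 0.025], "turn": [0, 0, 0], "gripper": -1},
    {"xyz": [0, 0, 0.025], "turn": [0, 0, 0], "gripper": -1},
    {"xyz": [0, 0, 0], "turn": [0, 0, 0], "gripper": -1},
    {"xyz": [0, 0, 0], "turn": [0, 0, 0], "gripper": -1}
  ]
}}

```text
time_s: 19.13
position: [0.4462, -0.1898, 0.1474]
tool_rot: [[-0.0, 1.0, -0.001], [1.0, 0.0, -0.0], [-0.0, -0.001, -1.0]]
ft_force: [-4.6, -0.3, 6.8]
grip_width: -0.0001
```

```bash
python3 - <<'E'
from h import *
print(np.round(env.observe()["ft_force"],2)); lidfit("side",.133,w=.010)
E
```

```text
[-4.64 -0.28  6.75]
side 1041 circ [ 0.5004 -0.1907  0.0579] slope xy deg [ 1.31 -0.37] z 0.1298 mid [ 0.502  -0.1908  0.1292] [0.133 0.134 0.008]
```

Emit:
{"op": "step_arm", "data": {
  "steps": [
    {"xyz": [0, 0, -0.35], "turn": [0, 0, 0], "gripper": -1},
    {"xyz": [0, 0.71, 0], "turn": [0, 0, 0], "gripper": -1},
    {"xyz": [0, 0.71, 0], "turn": [0, 0, 0], "gripper": -1},
    {"xyz": [0, 0.71, 0], "turn": [0, 0, 0], "gripper": -1},
    {"xyz": [0, 0.71, 0], "turn": [0, 0, 0], "gripper": -1},
    {"xyz": [0, 0, 0], "turn": [0, 0, 0], "gripper": -1},
    {"xyz": [0, 0, 0.2], "turn": [0, 0, 0], "gripper": -1},
    {"xyz": [0, 0, 0.05], "turn": [0, 0, 0], "gripper": -1},
    {"xyz": [0, 0, 0.025], "turn": [0, 0, 0], "gripper": -1},
    {"xyz": [0, 0, 0.025], "turn": [0, 0, 0], "gripper": -1},
    {"xyz": [0, 0, 0.025], "turn": [0, 0, 0], "gripper": -1},
    {"xyz": [0, 0, 0.025], "turn": [0, 0, 0], "gripper": -1},
    {"xyz": [0, 0, 0.025], "turn": [0, 0, 0], "gripper": -1},
    {"xyz": [0, 0, 0], "turn": [0, 0, 0], "gripper": -1},
    {"xyz": [0, 0, 0], "turn": [0, 0, 0], "gripper": -1}
  ]
}}

```text
time_s: 20.43
position: [0.5592, -0.1898, 0.1474]
tool_rot: [[0.001, 1.0, 0.001], [1.0, -0.001, -0.001], [-0.001, 0.001, -1.0]]
ft_force: [-0.8, 0.8, 5.7]
grip_width: 0.0001
```

Emit:
{"op": "step_arm", "data": {
  "steps": [
    {"xyz": [0, 0, -0.35], "turn": [0, 0, 0], "gripper": -1},
    {"xyz": [-0.475, -0.475, 0], "turn": [0, 0, 0], "gripper": -1},
    {"xyz": [-0.475, -0.475, 0], "turn": [0, 0, 0], "gripper": -1},
    {"xyz": [-0.475, -0.475, 0], "turn": [0, 0, 0], "gripper": -1},
    {"xyz": [0, 0, 0], "turn": [0, 0, 0], "gripper": -1},
    {"xyz": [0, 0, 0.2], "turn": [0, 0, 0], "gripper": -1},
    {"xyz": [0, 0, 0.05], "turn": [0, 0, 0], "gripper": -1},
    {"xyz": [0, 0, 0.025], "turn": [0, 0, 0], "gripper": -1},
    {"xyz": [0, 0, 0.025], "turn": [0, 0, 0], "gripper": -1},
    {"xyz": [0, 0, 0.025], "turn": [0, 0, 0], "gripper": -1},
    {"xyz": [0, 0, 0.025], "turn": [0, 0, 0], "gripper": -1},
    {"xyz": [0, 0, 0.025], "turn": [0, 0, 0], "gripper": -1},
    {"xyz": [0, 0, 0], "turn": [0, 0, 0], "gripper": -1},
    {"xyz": [0, 0, 0], "turn": [0, 0, 0], "gripper": -1}
  ]
}}

```text
time_s: 21.6
position: [0.503, -0.2462, 0.1463]
tool_rot: [[-0.001, 1.0, 0.001], [1.0, 0.001, -0.001], [-0.001, 0.001, -1.0]]
ft_force: [-2.0, 0.7, 8.1]
grip_width: -0.0
```

```bash
python3 - <<'E'
from h import *
print(np.round(env.observe()["ft_force"],2)); lidfit("side",.13,w=.008)
E
```

```text
[-2.03  0.71  8.14]
side 1236 circ [ 0.5012 -0.1913  0.057 ] slope xy deg [-0.22  1.19] z 0.1287 mid [ 0.5033 -0.1909  0.1284] [0.136 0.134 0.008]
```

Emit:
{"op": "step_arm", "data": {
  "steps": [
    {"xyz": [0, 0, -0.35], "turn": [0, 0, 0], "gripper": -1},
    {"xyz": [0.71, 0, 0], "turn": [0, 0, 0], "gripper": -1},
    {"xyz": [0.71, 0, 0], "turn": [0, 0, 0], "gripper": -1},
    {"xyz": [0.71, 0, 0], "turn": [0, 0, 0], "gripper": -1},
    {"xyz": [0.71, 0, 0], "turn": [0, 0, 0], "gripper": -1},
    {"xyz": [0, 0, 0], "turn": [0, 0, 0], "gripper": -1},
    {"xyz": [0, 0, 0.2], "turn": [0, 0, 0], "gripper": -1},
    {"xyz": [0, 0, 0.05], "turn": [0, 0, 0], "gripper": -1},
    {"xyz": [0, 0, 0.025], "turn": [0, 0, 0], "gripper": -1},
    {"xyz": [0, 0, 0.025], "turn": [0, 0, 0], "gripper": -1},
    {"xyz": [0, 0, 0.025], "turn": [0, 0, 0], "gripper": -1},
    {"xyz": [0, 0, 0.025], "turn": [0, 0, 0], "gripper": -1},
    {"xyz": [0, 0, 0.025], "turn": [0, 0, 0], "gripper": -1},
    {"xyz": [0, 0, 0.025], "turn": [0, 0, 0], "gripper": -1},
    {"xyz": [0, 0, 0], "turn": [0, 0, 0], "gripper": -1},
    {"xyz": [0, 0, 0], "turn": [0, 0, 0], "gripper": -1}
  ]
}}

```text
time_s: 22.98
position: [0.5027, -0.1332, 0.1443]
tool_rot: [[0.002, 1.0, 0.001], [1.0, -0.002, 0.001], [0.001, 0.001, -1.0]]
ft_force: [-3.6, 6.9, 13.8]
grip_width: -0.0001
```

Emit:
{"op": "step_arm", "data": {
  "steps": [
    {"xyz": [0, 0, -0.35], "turn": [0, 0, 0], "gripper": -1},
    {"xyz": [-0.475, -0.475, 0], "turn": [0, 0, 0], "gripper": -1},
    {"xyz": [-0.475, -0.475, 0], "turn": [0, 0, 0], "gripper": -1},
    {"xyz": [-0.475, -0.475, 0], "turn": [0, 0, 0], "gripper": -1},
    {"xyz": [0, 0, 0], "turn": [0, 0, 0], "gripper": -1},
    {"xyz": [0, 0, 0.2], "turn": [0, 0, 0], "gripper": -1},
    {"xyz": [0, 0, 0.05], "turn": [0, 0, 0], "gripper": -1},
    {"xyz": [0, 0, 0.025], "turn": [0, 0, 0], "gripper": -1},
    {"xyz": [0, 0, 0.025], "turn": [0, 0, 0], "gripper": -1},
    {"xyz": [0, 0, 0.025], "turn": [0, 0, 0], "gripper": -1},
    {"xyz": [0, 0, 0.025], "turn": [0, 0, 0], "gripper": -1},
    {"xyz": [0, 0, 0.025], "turn": [0, 0, 0], "gripper": -1},
    {"xyz": [0, 0, 0], "turn": [0, 0, 0], "gripper": -1},
    {"xyz": [0, 0, 0], "turn": [0, 0, 0], "gripper": -1}
  ]
}}

```text
time_s: 24.15
position: [0.4457, -0.19, 0.1443]
tool_rot: [[-0.001, 1.0, 0.0], [1.0, 0.001, -0.002], [-0.002, 0.0, -1.0]]
ft_force: [-10.4, 0.7, 23.5]
grip_width: -0.0001
```

```bash
python3 - <<'E'
from h import *
print(np.round(env.observe()["ft_force"],2)); lidfit("side",.129,w=.008)
E
```

```text
[-10.39   0.75  23.52]
side 1028 circ [ 0.5008 -0.1909  0.0579] slope xy deg [ 1.21 -0.37] z 0.1267 mid [ 0.5029 -0.1908  0.1263] [0.134 0.134 0.008]
```

Emit:
{"op": "step_arm", "data": {
  "steps": [
    {"xyz": [0, 0, -0.4], "turn": [0, 0, 0], "gripper": -1},
    {"xyz": [0, 0.71, 0], "turn": [0, 0, 0], "gripper": -1},
    {"xyz": [0, 0.71, 0], "turn": [0, 0, 0], "gripper": -1},
    {"xyz": [0, 0.71, 0], "turn": [0, 0, 0], "gripper": -1},
    {"xyz": [0, 0.71, 0], "turn": [0, 0, 0], "gripper": -1},
    {"xyz": [0, 0, 0], "turn": [0, 0, 0], "gripper": -1},
    {"xyz": [0, 0, 0.2], "turn": [0, 0, 0], "gripper": -1},
    {"xyz": [0, 0, 0.05], "turn": [0, 0, 0], "gripper": -1},
    {"xyz": [0, 0, 0.025], "turn": [0, 0, 0], "gripper": -1},
    {"xyz": [0, 0, 0.025], "turn": [0, 0, 0], "gripper": -1},
    {"xyz": [0, 0, 0.025], "turn": [0, 0, 0], "gripper": -1},
    {"xyz": [0, 0, 0], "turn": [0, 0, 0], "gripper": -1},
    {"xyz": [0, 0, 0], "turn": [0, 0, 0], "gripper": -1}
  ]
}}

```text
time_s: 25.28
position: [0.5585, -0.1899, 0.1459]
tool_rot: [[0.001, 1.0, -0.0], [1.0, -0.001, 0.0], [0.0, -0.0, -1.0]]
ft_force: [-2.5, 2.7, 6.3]
grip_width: -0.0
```

Emit:
{"op": "step_arm", "data": {
  "steps": [
    {"xyz": [0, 0, 0.0125], "turn": [0, 0, 0], "gripper": -1},
    {"xyz": [0, 0, 0.0125], "turn": [0, 0, 0], "gripper": -1},
    {"xyz": [0, 0, 0], "turn": [0, 0, 0], "gripper": -1}
  ]
}}

```text
time_s: 25.53
position: [0.5586, -0.1899, 0.1453]
tool_rot: [[0.001, 1.0, -0.0], [1.0, -0.001, -0.0], [-0.0, -0.0, -1.0]]
ft_force: [-4.2, 3.3, 9.5]
grip_width: -0.0001
```

Emit:
{"op": "step_arm", "data": {
  "steps": [
    {"xyz": [0, 0, 0.0125], "turn": [0, 0, 0], "gripper": -1},
    {"xyz": [0, 0, 0.0125], "turn": [0, 0, 0], "gripper": -1},
    {"xyz": [0, 0, 0], "turn": [0, 0, 0], "gripper": -1}
  ]
}}

```text
time_s: 25.78
position: [0.5587, -0.19, 0.1445]
tool_rot: [[0.001, 1.0, 0.0], [1.0, -0.001, -0.0], [-0.0, 0.0, -1.0]]
ft_force: [-4.9, 2.8, 9.7]
grip_width: 0.0001
```

```bash
python3 - <<'E'
from h import *
print(np.round(env.observe()["ft_force"],2)); lidfit("side",.128,w=.007)
E
```

```text
[-4.87  2.81  9.67]
side 1398 circ [ 0.5017 -0.1915  0.0572] slope xy deg [-0.29 -0.22] z 0.1262 mid [ 0.5036 -0.1908  0.1263] [0.135 0.135 0.006]
```

Emit:
{"op": "step_arm", "data": {
  "steps": [
    {"xyz": [0, 0, 0.0125], "turn": [0, 0, 0], "gripper": -1},
    {"xyz": [0, 0, 0.0125], "turn": [0, 0, 0], "gripper": -1},
    {"xyz": [0, 0, 0], "turn": [0, 0, 0], "gripper": -1}
  ]
}}

```text
time_s: 26.08
position: [0.5587, -0.1901, 0.1444]
tool_rot: [[0.001, 1.0, 0.001], [1.0, -0.001, -0.001], [-0.001, 0.001, -1.0]]
ft_force: [-7.5, 3.8, 17.2]
grip_width: 0.0
```

Emit:
{"op": "step_arm", "data": {
  "steps": [
    {"xyz": [0, 0, -0.375], "turn": [0, 0, 0], "gripper": -1},
    {"xyz": [-0.475, -0.47, 0], "turn": [0, 0, 0], "gripper": -1},
    {"xyz": [-0.475, -0.47, 0], "turn": [0, 0, 0], "gripper": -1},
    {"xyz": [-0.475, -0.47, 0], "turn": [0, 0, 0], "gripper": -1},
    {"xyz": [0, 0, 0], "turn": [0, 0, 0], "gripper": -1},
    {"xyz": [0, 0, 0.2], "turn": [0, 0, 0], "gripper": -1},
    {"xyz": [0, 0, 0.05], "turn": [0, 0, 0], "gripper": -1},
    {"xyz": [0, 0, 0.025], "turn": [0, 0, 0], "gripper": -1},
    {"xyz": [0, 0, 0.025], "turn": [0, 0, 0], "gripper": -1},
    {"xyz": [0, 0, 0.025], "turn": [0, 0, 0], "gripper": -1},
    {"xyz": [0, 0, 0], "turn": [0, 0, 0], "gripper": -1},
    {"xyz": [0, 0, 0], "turn": [0, 0, 0], "gripper": -1}
  ]
}}

```text
time_s: 27.08
position: [0.503, -0.2465, 0.1447]
tool_rot: [[-0.0, 1.0, 0.0], [1.0, 0.0, -0.0], [-0.0, 0.0, -1.0]]
ft_force: [-1.9, 1.6, 4.6]
grip_width: 0.0
```

Emit:
{"op": "step_arm", "data": {
  "steps": [
    {"xyz": [0, 0, 0.0125], "turn": [0, 0, 0], "gripper": -1},
    {"xyz": [0, 0, 0.0125], "turn": [0, 0, 0], "gripper": -1},
    {"xyz": [0, 0, 0], "turn": [0, 0, 0], "gripper": -1}
  ]
}}

```text
time_s: 27.33
position: [0.5031, -0.2465, 0.1444]
tool_rot: [[-0.0, 1.0, 0.001], [1.0, 0.0, -0.0], [-0.0, 0.001, -1.0]]
ft_force: [-4.0, 3.2, 11.0]
grip_width: 0.0
```

Emit:
{"op": "step_arm", "data": {
  "steps": [
    {"xyz": [0, 0, 0.0125], "turn": [0, 0, 0], "gripper": -1},
    {"xyz": [0, 0, 0], "turn": [0, 0, 0], "gripper": -1}
  ]
}}

```text
time_s: 27.5
position: [0.5031, -0.2465, 0.1443]
tool_rot: [[-0.0, 1.0, 0.001], [1.0, 0.0, -0.001], [-0.001, 0.001, -1.0]]
ft_force: [-4.6, 3.5, 14.0]
grip_width: -0.0001
```

```bash
python3 - <<'E'
from h import *
print(np.round(env.observe()["ft_force"],2)); lidfit("side",.128,w=.007)
E
```

```text
[-4.55  3.54 13.96]
side 1236 circ [ 0.5014 -0.1912  0.0569] slope xy deg [-0.08  0.31] z 0.1259 mid [ 0.5041 -0.191   0.1257] [0.137 0.133 0.006]
```

Emit:
{"op": "step_arm", "data": {
  "steps": [
    {"xyz": [0, 0, -0.4], "turn": [0, 0, 0], "gripper": -1},
    {"xyz": [0.71, 0, 0], "turn": [0, 0, 0], "gripper": -1},
    {"xyz": [0.71, 0, 0], "turn": [0, 0, 0], "gripper": -1},
    {"xyz": [0.71, 0, 0], "turn": [0, 0, 0], "gripper": -1},
    {"xyz": [0.71, 0, 0], "turn": [0, 0, 0], "gripper": -1},
    {"xyz": [0, 0, 0], "turn": [0, 0, 0], "gripper": -1},
    {"xyz": [0, 0, 0.2], "turn": [0, 0, 0], "gripper": -1},
    {"xyz": [0, 0, 0.05], "turn": [0, 0, 0], "gripper": -1},
    {"xyz": [0, 0, 0.025], "turn": [0, 0, 0], "gripper": -1},
    {"xyz": [0, 0, 0.025], "turn": [0, 0, 0], "gripper": -1},
    {"xyz": [0, 0, 0.025], "turn": [0, 0, 0], "gripper": -1},
    {"xyz": [0, 0, 0.0125], "turn": [0, 0, 0], "gripper": -1},
    {"xyz": [0, 0, 0], "turn": [0, 0, 0], "gripper": -1},
    {"xyz": [0, 0, 0], "turn": [0, 0, 0], "gripper": -1}
  ]
}}

```text
time_s: 28.72
position: [0.5028, -0.1337, 0.1453]
tool_rot: [[0.001, 1.0, 0.0], [1.0, -0.001, -0.0], [-0.0, 0.0, -1.0]]
ft_force: [-0.2, 0.2, 0.3]
grip_width: -0.0
```

Emit:
{"op": "step_arm", "data": {
  "steps": [
    {"xyz": [0, 0, 0.0125], "turn": [0, 0, 0], "gripper": -1},
    {"xyz": [0, 0, 0.0125], "turn": [0, 0, 0], "gripper": -1},
    {"xyz": [0, 0, 0], "turn": [0, 0, 0], "gripper": -1}
  ]
}}

```text
time_s: 28.97
position: [0.5029, -0.1336, 0.1446]
tool_rot: [[0.0, 1.0, 0.0], [1.0, -0.0, -0.0], [-0.0, 0.0, -1.0]]
ft_force: [-0.2, 0.6, 3.2]
grip_width: 0.0003
```

Emit:
{"op": "step_arm", "data": {
  "steps": [
    {"xyz": [0, 0, 0.0125], "turn": [0, 0, 0], "gripper": -1},
    {"xyz": [0, 0, 0.0125], "turn": [0, 0, 0], "gripper": -1},
    {"xyz": [0, 0, 0.0125], "turn": [0, 0, 0], "gripper": -1},
    {"xyz": [0, 0, 0], "turn": [0, 0, 0], "gripper": -1}
  ]
}}

```text
time_s: 29.3
position: [0.5029, -0.1335, 0.1443]
tool_rot: [[0.0, 1.0, 0.001], [1.0, -0.0, -0.001], [-0.001, 0.001, -1.0]]
ft_force: [-5.1, 1.9, 14.6]
grip_width: -0.0001
```

```bash
python3 - <<'E'
from h import *
print(np.round(env.observe()["ft_force"],2)); lidfit("side",.128,w=.007)
E
```

```text
[-5.07  1.92 14.64]
side 1363 circ [ 0.5016 -0.1924  0.0568] slope xy deg [-0.04 -0.19] z 0.1259 mid [ 0.5027 -0.1916  0.1258] [0.136 0.133 0.006]
```

Emit:
{"op": "step_arm", "data": {
  "steps": [
    {"xyz": [0, 0, -0.4], "turn": [0, 0, 0], "gripper": -1},
    {"xyz": [-0.475, 0.475, 0], "turn": [0, 0, 0], "gripper": -1},
    {"xyz": [-0.475, 0.475, 0], "turn": [0, 0, 0], "gripper": -1},
    {"xyz": [-0.475, 0.475, 0], "turn": [0, 0, 0], "gripper": -1},
    {"xyz": [0, 0, 0], "turn": [0, 0, 0], "gripper": -1},
    {"xyz": [0, 0, 0.2], "turn": [0, 0, 0], "gripper": -1},
    {"xyz": [0, 0, 0.05], "turn": [0, 0, 0], "gripper": -1},
    {"xyz": [0, 0, 0.025], "turn": [0, 0, 0], "gripper": -1},
    {"xyz": [0, 0, 0.025], "turn": [0, 0, 0], "gripper": -1},
    {"xyz": [0, 0, 0.025], "turn": [0, 0, 0], "gripper": -1},
    {"xyz": [0, 0, 0], "turn": [0, 0, 0], "gripper": -1},
    {"xyz": [0, 0, 0], "turn": [0, 0, 0], "gripper": -1}
  ]
}}

```text
time_s: 30.35
position: [0.5597, -0.1903, 0.146]
tool_rot: [[0.0, 1.0, 0.0], [1.0, -0.0, -0.0], [-0.0, 0.0, -1.0]]
ft_force: [0.1, -0.5, 0.1]
grip_width: 0.0001
```

Emit:
{"op": "step_arm", "data": {
  "steps": [
    {"xyz": [0, 0, 0.0125], "turn": [0, 0, 0], "gripper": -1},
    {"xyz": [0, 0, 0.0125], "turn": [0, 0, 0], "gripper": -1},
    {"xyz": [0, 0, 0.0125], "turn": [0, 0, 0], "gripper": -1},
    {"xyz": [0, 0, 0], "turn": [0, 0, 0], "gripper": -1}
  ]
}}

```text
time_s: 30.68
position: [0.5598, -0.1905, 0.1445]
tool_rot: [[0.001, 1.0, 0.0], [1.0, -0.001, -0.0], [-0.0, 0.0, -1.0]]
ft_force: [-1.0, 0.2, 1.9]
grip_width: 0.0
```

Emit:
{"op": "step_arm", "data": {
  "steps": [
    {"xyz": [0, 0, 0.0125], "turn": [0, 0, 0], "gripper": -1},
    {"xyz": [0, 0, 0.0125], "turn": [0, 0, 0], "gripper": -1},
    {"xyz": [0, 0, 0.0125], "turn": [0, 0, 0], "gripper": -1},
    {"xyz": [0, 0, 0], "turn": [0, 0, 0], "gripper": -1}
  ]
}}

```text
time_s: 31.02
position: [0.5598, -0.1905, 0.1444]
tool_rot: [[0.0, 1.0, 0.001], [1.0, -0.0, -0.001], [-0.001, 0.001, -1.0]]
ft_force: [-3.7, 1.2, 11.7]
grip_width: 0.0
```

Emit:
{"op": "step_arm", "data": {
  "steps": [
    {"xyz": [0, 0, -0.4], "turn": [0, 0, 0], "gripper": -1},
    {"xyz": [0, -0.71, 0], "turn": [0, 0, 0], "gripper": -1},
    {"xyz": [0, -0.71, 0], "turn": [0, 0, 0], "gripper": -1},
    {"xyz": [0, -0.71, 0], "turn": [0, 0, 0], "gripper": -1},
    {"xyz": [0, -0.71, 0], "turn": [0, 0, 0], "gripper": -1},
    {"xyz": [0, 0, 0], "turn": [0, 0, 0], "gripper": -1},
    {"xyz": [0, 0, 0.2], "turn": [0, 0, 0], "gripper": -1},
    {"xyz": [0, 0, 0.05], "turn": [0, 0, 0], "gripper": -1},
    {"xyz": [0, 0, 0.025], "turn": [0, 0, 0], "gripper": -1},
    {"xyz": [0, 0, 0.025], "turn": [0, 0, 0], "gripper": -1},
    {"xyz": [0, 0, 0.025], "turn": [0, 0, 0], "gripper": -1},
    {"xyz": [0, 0, 0], "turn": [0, 0, 0], "gripper": -1},
    {"xyz": [0, 0, 0], "turn": [0, 0, 0], "gripper": -1}
  ]
}}

```text
time_s: 32.1
position: [0.4464, -0.1904, 0.1457]
tool_rot: [[0.0, 1.0, -0.0], [1.0, -0.0, 0.0], [0.0, -0.0, -1.0]]
ft_force: [0.2, -1.1, -0.2]
grip_width: 0.0001
```

Emit:
{"op": "step_arm", "data": {
  "steps": [
    {"xyz": [0, 0, 0.0125], "turn": [0, 0, 0], "gripper": -1},
    {"xyz": [0, 0, 0.0125], "turn": [0, 0, 0], "gripper": -1},
    {"xyz": [0, 0, 0], "turn": [0, 0, 0], "gripper": -1}
  ]
}}

```text
time_s: 32.35
position: [0.4462, -0.1904, 0.1448]
tool_rot: [[0.001, 1.0, 0.0], [1.0, -0.001, -0.0], [-0.0, 0.0, -1.0]]
ft_force: [-0.3, 0.3, -0.4]
grip_width: -0.0001
```

Emit:
{"op": "step_arm", "data": {
  "steps": [
    {"xyz": [0, 0, 0.0125], "turn": [0, 0, 0], "gripper": -1},
    {"xyz": [0, 0, 0.0125], "turn": [0, 0, 0], "gripper": -1},
    {"xyz": [0, 0, 0.0125], "turn": [0, 0, 0], "gripper": -1},
    {"xyz": [0, 0, 0.0125], "turn": [0, 0, 0], "gripper": -1},
    {"xyz": [0, 0, 0], "turn": [0, 0, 0], "gripper": -1}
  ]
}}

```text
time_s: 32.77
position: [0.4462, -0.1905, 0.1443]
tool_rot: [[0.0, 1.0, 0.001], [1.0, -0.0, -0.001], [-0.001, 0.001, -1.0]]
ft_force: [-2.8, 2.9, 16.9]
grip_width: -0.0
```

Emit:
{"op": "step_arm", "data": {
  "steps": [
    {"xyz": [0, 0, 0.012], "turn": [0, 0, 0], "gripper": -1},
    {"xyz": [0, 0, 0], "turn": [0, 0, 0], "gripper": -1},
    {"xyz": [0, 0, 0], "turn": [0, 0, 0], "gripper": -1}
  ]
}}

```text
time_s: 33.02
position: [0.4462, -0.1905, 0.1443]
tool_rot: [[0.0, 1.0, 0.001], [1.0, -0.0, -0.001], [-0.001, 0.001, -1.0]]
ft_force: [-6.4, 3.0, 20.7]
grip_width: 0.0001
```

Emit:
{"op": "step_arm", "data": {
  "steps": [
    {"xyz": [0, 0, 0], "turn": [0, 0, 0], "gripper": -1},
    {"xyz": [0, 0, 0], "turn": [0, 0, 0], "gripper": -1},
    {"xyz": [0, 0, 0], "turn": [0, 0, 0], "gripper": -1},
    {"xyz": [0, 0, 0], "turn": [0, 0, 0], "gripper": -1},
    {"xyz": [0, 0, 0], "turn": [0, 0, 0], "gripper": -1},
    {"xyz": [0, 0, 0], "turn": [0, 0, 0], "gripper": -1},
    {"xyz": [0, 0, 0], "turn": [0, 0, 0], "gripper": -1},
    {"xyz": [0, 0, 0], "turn": [0, 0, 0], "gripper": -1}
  ]
}}

```text
time_s: 33.68
position: [0.4462, -0.1905, 0.1443]
tool_rot: [[0.0, 1.0, 0.001], [1.0, -0.0, -0.001], [-0.001, 0.001, -1.0]]
ft_force: [-7.1, 3.6, 21.2]
grip_width: 0.0001
```

Emit:
{"op": "step_arm", "data": {
  "steps": [
    {"xyz": [0, 0, -0.5], "turn": [0, 0, 0], "gripper": -1},
    {"xyz": [0, 0, -1], "turn": [0, 0, 0], "gripper": -1},
    {"xyz": [0, 0, -1], "turn": [0, 0, 0], "gripper": -1},
    {"xyz": [0.8, 0, 0], "turn": [0, 0, 0], "gripper": -1},
    {"xyz": [0.8, 0, 0], "turn": [0, 0, 0], "gripper": -1},
    {"xyz": [0.8, 0, 0], "turn": [0, 0, 0], "gripper": -1},
    {"xyz": [0.8, 0, 0], "turn": [0, 0, 0], "gripper": -1},
    {"xyz": [0.8, 0, 0], "turn": [0, 0, 0], "gripper": -1},
    {"xyz": [0.8, 0, 0], "turn": [0, 0, 0], "gripper": -1},
    {"xyz": [0, 0, 0], "turn": [0, 0, 0], "gripper": -1}
  ]
}}

```text
time_s: 34.52
position: [0.4455, 0.0057, 0.2425]
tool_rot: [[-0.004, 1.0, 0.0], [1.0, 0.004, 0.001], [0.001, 0.0, -1.0]]
ft_force: [0.8, -0.6, 0.2]
grip_width: 0.0003
```

```bash
python3 - <<'E'
from h import *
print(np.round(env.observe()["ft_force"],2))
im=lidfit("side",.126,w=.007); t=lidfit("top",.126,w=.007,save="top5")
a=cv2.resize(im[180:320,320:460,::-1],(480,480),interpolation=cv2.INTER_CUBIC); b=cv2.resize(t[90:290,160:360,::-1],(300,300))
o=np.zeros((480,790,3),np.uint8); o[:,:480]=a; o[:300,485:785]=b; cv2.imwrite("pics/fin.png",o)
E
```

```text
[ 0.83 -0.58  0.16]
side 1462 circ [ 0.502  -0.1913  0.0573] slope xy deg [ 0.12 -0.11] z 0.1259 mid [ 0.5034 -0.1913  0.1257] [0.136 0.134 0.006]
top 1564 circ [ 0.5037 -0.1901  0.0571] slope xy deg [-0.07 -0.21] z 0.125 mid [ 0.5041 -0.1897  0.1253] [0.131 0.134 0.007]
```

View pics/fin.png

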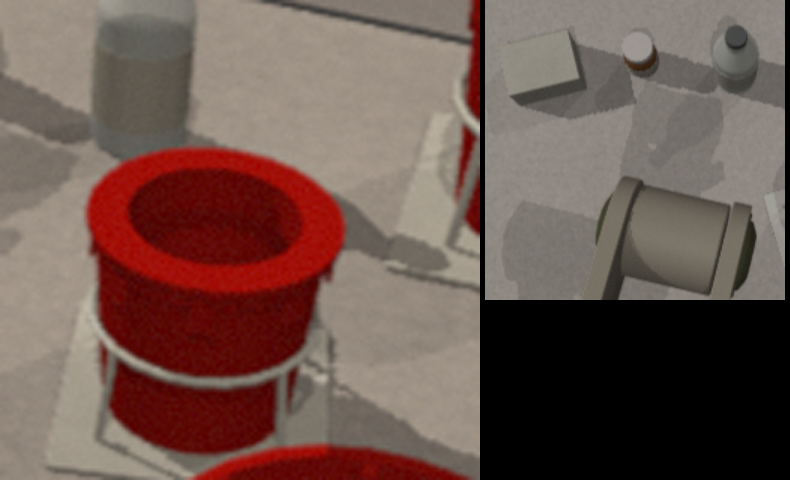

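```bash
python3 -c "
from rig import order
print(order.close_job())"
```

```text
the job is handed in; nothing more can be done
None
```

The lid is pressed home in the smallest bin and the job is handed in, about 35 s into the 72 s allowed. The hand-in reports no verdict.

**What I did:** I pinched the lid across its flange at 25 N, set it centred on the catches and let go. I then pressed it down on opposite sides with the closed fingertips. The most it leaned in any check was 3.1°, against the 5° limit, and the highest force I read was 23.5 N, against the 35 N limit. Both were read at pauses, so values in between were not recorded. The proof push on the −x side of the flange read 20.7 to 21.2 N over 0.7 s.

**Last checks:**
- **Height:** all four pressed points stopped at the same height, with the tool point at 0.1443–0.1444 m.
- **Level:** after I backed off, the cameras put the flange top at 0.125 m (top view) and 0.126 m (side view); 0.125 m is flush. The slope was 0.2° or less, which is within camera error.
- **Bystanders:** the bottle, jar and box look unmoved in the last picture, but I did not measure them again.

I did not touch-check the ±y sides again after the last ±x presses. For those I relied on the cameras.

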